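Break the lid stay and close the tool chest

ROBOT

A 6-joint arm with a two-finger parallel gripper is mounted at the origin on a cart in front of the work surface, level with it; the furniture and walls round the work are solid. World frame = base frame: x ahead of the robot, y to its left, z up, the work surface at z = 0. Lengths are in m, angles in rad, forces in N, time in s.
With the tool pointing down it reaches from about 0.25 to 0.775 m from the base axis. Payload 4 kg.
Tool frame: the origin (TCP) lies midway between the tips of the shut fingers; the grasp point (between the pads) lies 19 mm behind it (robot.tcp_to_grasp is the distance from the TCP to the grasp point, in m); z points along the fingers, y is the line along which they close (so a half turn about z gives the same grasp; the last joint's range is limited). The gripper opens to 94 mm and grips with 3 to 60 N. Pads are 16 mm wide; open, the fingers measure 119 mm over their backs; the gripper's body (75 mm by 177 mm) begins 78 mm behind the grasp point.
Start: joints at [1.132, 0.087, 1.371, -0, 1.684, -0.103], TCP at [0.181, 0.519, 0.206] pointing down, gripper open.
Joint ranges: [-3.1, 3.1], [-0.76, 2.03], [0.27, 2.55], [-1.08, 4.22], [0.17, 2.65], [-2.57, 2.57]. Speed limits (rad/s): [2.79, 2.79, 3.14, 3.14, 3.14, 3.14].

INTERFACE

Orientations are given as [roll, pitch, yaw] about the fixed x, y, z axes, in that order (R = Rz(yaw) Ry(pitch) Rx(roll)).
In Python, from bench import robot, viewer gives the robot as it stands. The module is installed in compiled form; this text tells all that it offers.
- The arm moves only by the shell command python3 -m handwheel 'ROWS' [OPENING]. ROWS is JSON, a list of rows, each a list of 6 numbers: the shift along the tool's x, y, z in units of 0.2 m (1.0 is 0.2 m), then the turn, a rotation vector about the tool's x, y, z in units of 30 degrees (1.0 is 30 degrees). In form: [[x, y, z, wx, wy, wz], ...]. A call has 1 to 10 rows; each row is the pose to reach, as a shift and turn from the pose commanded when the call began, along the tool's axes at that moment; what a row does not reach only later rows make up. A row lasts 1/12 s, in which the tool goes at most 41.7 mm and 7.16 degrees, less where a joint would pass 70% of its speed; a pose out of reach is approached as far as the arm can. A call with a number of a shift or a turn outside -1 to 1 is refused whole. A call with a gripper value outside its range is refused whole. OPENING is the gripper's target within -1 to 1 (shut at 1, half-way at 0, fully open at -1), set as the call begins (- or left out, the last holds). The fingers move at their own pace and stop on an object; the grip force is fixed at half the most. Time passes only in rows, so rows that repeat a pose let the fingers close. It gives the time, the measured TCP pose, the force, the opening and the grip force at its end, in the units of the state.
- robot.get_obs(): the state, without advancing time (a new reading comes with each control period).
- viewer.snapshot(name): name is "scene" or "top" or "wrist"; returns the picture (400x640x3 uint8, red, green, blue); there is no depth.
- viewer.calibration(name): a dict with "fx", "fy", "cx", "cy" (pixels), "k1" (the pictures are not rectified: a ray, as slopes to the right and down, at radius r is drawn at 1 + k1 r^2 times it, then the intrinsics apply), "R" (3x3) and "t" (3): a world point X has camera coordinates R X + t. Camera axes: x right, y down, z forward; pixel columns grow to the right and rows downward; lengths in m; the calibration is good to about 2 mm. A picture is of the moment at which its call begins: read the wrist's pose just before it. calibration takes no time and is no camera call; for the wrist camera it gives the pose at the moment of the call.
- robot.close_job(): hands the job in; it is judged then, once.
The state is a dict: "time": time; "joint_positions": joint angles; "qvel": joint speeds; "joint_torque": joint torques, N m; "tool_pos": TCP position; "ee_rot": TCP orientation; "wrist_force": force on the tool from outside, world axes, zero at the start; "wrist_torque": the same for the moment, N m; "width": finger opening in m; "finger_force": force on a finger pad.
Only numpy, scipy, OpenCV 4.12 (cv2) and the standard library are available. Lean on these libraries where they do the work, as an engineer would, in place of code of your own. Each camera call takes 0.05 s, during which the arm holds its last target. There are 200 camera calls.

TASK

Close up the wooden tool chest: its lid is propped open by a locked folding stay, so press the red thumb roller at the stay's knee to break the lock while the lid is still up, then lower the lid gently until it is fully shut, without slamming it. Leave the things in the chest and on the bench where they are.

Things in the scene. Friction and masses are not known exactly. Their poses are not given: they have to be found in the camera images.
- chest: Brown wooden tool chest fixed to the bench, 200 (x) x 310 (y) x 121 mm high, open on top, walls 10 mm, inner floor 12 mm above the bench. Origin: centre of its underside. Its own -x points out of its front (to the robot, give or take its yaw), +y to its left end, z up. The steel stay lies just inside the left (+y) end wall
- lid_hinge (a point): middle of the lid's hinge line (chest frame x 100, y 0, z 122 mm); axes as the chest's
- lid (a joint): rad the lid has been lowered: 0 = as found, propped 85 degrees (1.484 rad) above level; 1.484 = shut, level on the rim. Wooden board, 206 mm from hinge to front edge, 312 along the hinge, 12 thick (inner face in the plane of the hinge line); overhangs the front 6 mm. Stiff hinge: with the stay broken it stays at any angle; a few newtons at its front edge move it
- lid_edge (a point): middle of the lid's front edge, at half the board's thickness; 206 mm from the hinge line; as found it is the lid's highest part, about 327 mm above the bench
- knee (a joint): bend (rad) of the stay's knee: 0 = locked on its stop, bowed 8 mm to the front and up, and the lid cannot be lowered; 0.16 = links in line; beyond that unlocked, folding down and back into the chest, to about 2.5 with the lid shut. 3 to 8 N on the roller, to the chest's back and down, square to the lower link, folds it. It stays where left. Folding it draws the lid down, slowly at first
- knee_thumb (a point): centre of the red thumb roller at the stay's knee: a cylinder 20 mm in diameter, 32 mm long along the chest's y, standing out from the stay into the chest. As found it is about 52 mm above the rim. Pushed, it swings on the lower link about the stay's foot
- stay_foot (a point): pivot of the stay's lower link on the chest, taken level in y with the middle of the roller: chest frame x -78, z 108 mm. The roller's axis is 98 mm from it; both links are 98 mm long and 14 mm wide
- tape: roll of black tape lying in the chest, 55 x 53 x 19 mm; origin at the centre of its underside
- spool: small solder spool standing in the chest, 52 mm across, 36 mm high; origin at the centre of its underside
- multimeter: yellow and black multimeter on the bench left of the chest, 142 x 70 x 41 mm; origin at the centre of its underside
- screwdriver: red screwdriver on the bench right of the chest, 206 mm long; origin under its middle
- glue_gun: green glue gun lying right of the chest, 111 x 193 x 29 mm; origin under its middle

How it is judged:
By the outcome, as a careful person would: the job done as asked, in the order asked, and still so for the second after the job is handed in, with the robot touching nothing.
It also fails if it takes over 54 s, if anything falls off the work surface, if the arm or the gripper's body presses on something with over 40 N, if the wrist force passes 120 N, or if a joint passes its speed limit or range.

## Working session

There is one attempt and no reset: what is moved stays moved. The work goes in short steps, Python scripts to look and compute and a shell command to move; the robot and the scene stay as the last step left them, time stands still between calls to the robot, and variables do not carry over. Pictures are saved under pics/ and viewed, at most 10 in all, crops included, and the job is handed in when it is done.

```bash
mkdir -p pics; python3 - <<'E'
from bench import robot, viewer
import cv2
for n in ("scene","top"):
    cv2.imwrite(f"pics/{n}0.png", viewer.snapshot(n)[:,:,::-1])
    c=viewer.calibration(n); print(n,{k:(v if not hasattr(v,'tolist') else v.tolist()) for k,v in c.items()})
o=robot.get_obs(); print(o["time"],o["tool_pos"],o["ee_rot"],o["wrist_force"])
E
```

```text
scene {'fx': 416.509058834797, 'fy': 416.509058834797, 'cx': 318.44926466747137, 'cy': 197.46186776918174, 'k1': -0.017201615783405528, 'R': [[0.9046838943699533, -0.42572256711573286, 0.01753131814798347], [-0.32042364386274225, -0.7068855988173234, -0.6305881688062317], [0.28084825034409233, 0.5648655114565452, -0.7759195926419165]], 't': [-0.5140759065681348, 0.3273947292112308, 1.6094505063793825]}
top {'fx': 411.96874310149036, 'fy': 411.96874310149036, 'cx': 319.50284004222704, 'cy': 206.93501779650495, 'k1': -0.06168870849999155, 'R': [[0.007365980677379433, -0.9999728498413415, -0.0002047165025495997], [-0.9981023693333901, -0.007339686192675398, -0.061137462636799596], [0.061134300190101847, 0.0006546653946830658, -0.9981293346823785]], 't': [0.02638372305595106, 0.5956933366521083, 1.6829241724337765]}
0.1 [0.18102588 0.51884578 0.20441828] [-3.13961150e+00 -1.91627923e-04  2.80583915e+00] [-0.79775493  0.31385631 -0.19766483]
```

View pics/scene0.png

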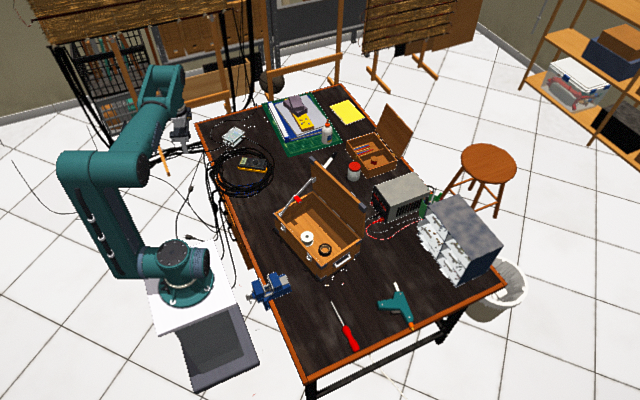

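View pics/top0.png

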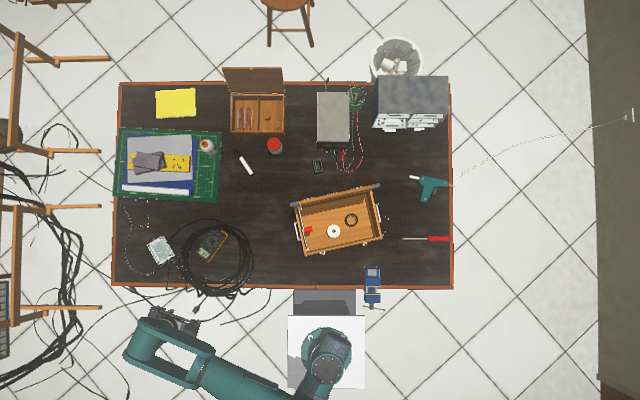

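The scene view shows the lid propped open, with the red roller near (297,199). The top view has the chest around (340,222) and the roller near (308,230). I'll zoom in on both.

```bash
python3 - <<'E'
import cv2,numpy as np
a=cv2.imread("pics/top0.png")[175:265,285:390]; b=cv2.imread("pics/scene0.png")[150:285,265:375]
a=cv2.resize(a,None,fx=4,fy=4,interpolation=cv2.INTER_CUBIC); b=cv2.resize(b,None,fx=3.4,fy=4,interpolation=cv2.INTER_CUBIC)
c=np.zeros((540,800,3),np.uint8); c[:360,:420]=a; c[:540,424:424+b.shape[1]]=b[:, :376]
cv2.imwrite("pics/crop0.png",c)
for n in("top0","scene0"):
    h=cv2.cvtColor(cv2.imread(f"pics/{n}.png"),cv2.COLOR_BGR2HSV)
    m=((h[...,0]<6)|(h[...,0]>174))&(h[...,1]>200)&(h[...,2]>120)
    k,l,s,ce=cv2.connectedComponentsWithStats(m.astype(np.uint8))
    print(n,[(s[i].tolist(),ce[i].round(1).tolist()) for i in range(1,k) if s[i,4]>8])
E
```

```text
top0 [([267, 138, 13, 12, 102], [273.4, 143.5]), ([342, 152, 3, 9, 12], [342.9, 155.1]), ([304, 227, 8, 6, 32], [307.7, 229.2])]
scene0 [([349, 162, 12, 9, 83], [354.4, 165.7]), ([294, 196, 8, 7, 32], [297.2, 198.6]), ([372, 218, 10, 6, 16], [376.9, 220.8]), ([343, 325, 17, 27, 174], [350.6, 338.3])]
```

View pics/crop0.png

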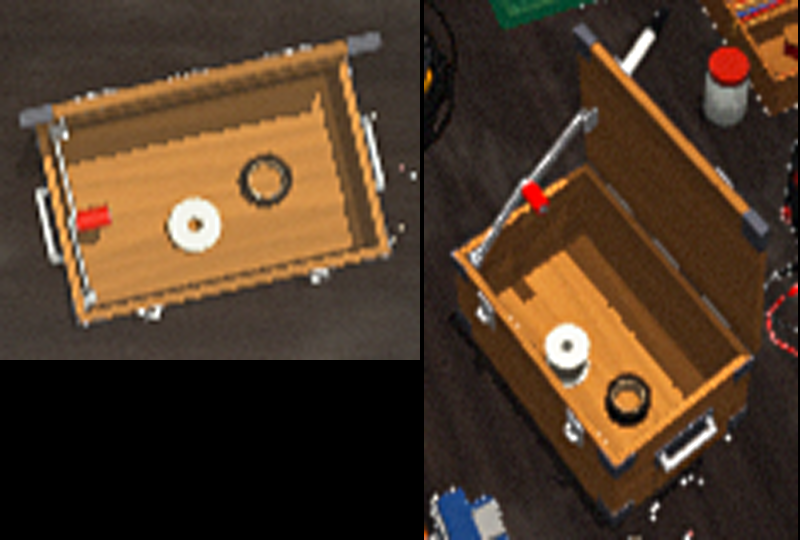

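The crops show the rim's front corners at top (306,255.5) and (382.5,238), and at scene (274,214) and (322,267). The lid's top corners and the roller are also clear. Next I'll fit the chest pose.

```bash
cat > h.py <<'E'
import numpy as np, cv2
from scipy.optimize import least_squares
from scipy.spatial.transform import Rotation as Ro
from bench import robot, viewer
def proj(c,X):
    p=np.asarray(c["R"])@X+np.asarray(c["t"]); s=p[:2]/p[2]; s=s*(1+c["k1"]*(s@s))
    return np.array([c["fx"]*s[0]+c["cx"],c["fy"]*s[1]+c["cy"]])
def W(p,q):
    c,s=np.cos(p[2]),np.sin(p[2]); return np.array([p[0]+c*q[0]-s*q[1],p[1]+s*q[0]+c*q[1],q[2]])
def tool(p,up=None):  # current tool frame in world
    o=robot.get_obs(); return np.array(o["tool_pos"]),Ro.from_euler("xyz",o["ee_rot"])
E
python3 - <<'E'
from h import *
C={n:viewer.calibration(n) for n in("top","scene")}
D=[("top",(-.1,.155,.121),(306,255.5)),("top",(-.1,-.155,.121),(382.5,238)),("top",(.118,.156,.327),(290.5,203.5)),("top",(.118,-.156,.327),(380,185)),
("scene",(-.1,.155,.121),(274.1,213.8)),("scene",(-.1,-.155,.121),(322.1,267)),("scene",(.1,-.155,.121),(360.9,239.2)),("scene",(.118,.156,.327),(311.5,157)),("scene",(.118,-.156,.327),(364.4,209))]
R=[("top",(307.7,229.2)),("scene",(297.2,198.6))]
def f(p): return np.concatenate([proj(C[n],W(p,q))-m for n,q,m in D])
r=least_squares(f,[.55,0,.2],loss="soft_l1"); print(r.x); print(f(r.x).reshape(-1,2).round(1).tolist())
g=lambda k: np.concatenate([proj(C[n],k)-m for n,m in R])
k=least_squares(g,[.5,.1,.17]); c=np.linalg.inv(Ro.from_euler("z",r.x[2]).as_matrix())@(k.x-[r.x[0],r.x[1],0])
print("knee world",k.x,g(k.x).round(1),"chest",c)
E
```

```text
[ 0.52722099 -0.04776314  0.2333861 ]
[[0.4, 1.9], [2.0, 1.3], [-0.7, -5.4], [-0.6, -7.4], [-2.9, 0.7], [-2.6, 1.2], [-0.8, 0.8], [2.8, -2.7], [5.3, -4.2]]
knee world [0.50382311 0.0735512  0.17344664] [ 0.2 -0.4 -0.5  0. ] chest [0.00529321 0.12343667 0.17344664]
```

The lid at 85° leans forward, so its edge is at chest x of about 0.082 (0.094 on the outer face). I'll refit with that.

```bash
python3 - <<'E'
from h import *
C={n:viewer.calibration(n) for n in("top","scene")}
D=[("top",(-.1,.155,.121),(306,255.5)),("top",(-.1,-.155,.121),(382.5,238)),("top",(.094,.156,.328),(290.5,203.5)),("top",(.094,-.156,.328),(380,185)),
("scene",(-.1,.155,.121),(274.1,213.8)),("scene",(-.1,-.155,.121),(322.1,267)),("scene",(.1,-.155,.121),(360.9,239.2)),("scene",(.082,.156,.327),(311.5,157)),("scene",(.082,-.156,.327),(364.4,209))]
R=[("top",(307.7,229.2)),("scene",(297.2,198.6))]
def f(p): return np.concatenate([proj(C[n],W(p,q))-m for n,q,m in D])
r=least_squares(f,[.55,0,.2],loss="soft_l1"); print(r.x); print(f(r.x).reshape(-1,2).round(1).tolist())
g=lambda k: np.concatenate([proj(C[n],k)-m for n,m in R])
k=least_squares(g,[.5,.1,.17]); c=np.linalg.inv(Ro.from_euler("z",r.x[2]).as_matrix())@(k.x-[r.x[0],r.x[1],0])
print("knee world",k.x,g(k.x).round(1),"chest",c)
T,Rt=tool(0); print(T, Rt.as_matrix().round(3).tolist())
E
```

```text
[ 0.53455528 -0.04557784  0.22893655]
[[-0.3, -0.2], [1.4, -0.4], [0.3, -1.0], [0.6, -2.6], [-1.3, -0.5], [-1.3, 0.0], [0.5, -0.2], [-2.9, 0.4], [-0.8, -0.1]]
knee world [0.50382311 0.0735512  0.17344664] [ 0.2 -0.4 -0.5  0. ] chest [-0.00289494  0.12299518  0.17344664]
[0.18102588 0.51884578 0.20441828] [[-0.944, 0.329, -0.001], [0.329, 0.944, -0.002], [0.0, -0.002, -1.0]]
```

The fit is good: chest at (0.535, −0.046) with yaw 0.229, and the knee at chest (−3, 123, 173) mm. That agrees with the given geometry. I'll shut the gripper, move towards the knee and turn the tool square to the chest.

```bash
cat >> h.py <<'E'
P=(0.5346,-0.0456,0.229)
def go(q,tilt=0.0):
    """shift/turn (row units) from present pose to chest-frame TCP target q, tool down, y along chest y; tilt about chest y (deg, + leans tip to chest back)"""
    T,Rt=tool(0); c,s=np.cos(P[2]),np.sin(P[2])
    Rg=Ro.from_matrix(np.array([[-c,-s,0],[-s,c,0],[0,0,-1.]]))
    Rg=Rg*Ro.from_euler("y",tilt,degrees=True)
    d=Rt.inv().apply(W(P,q)-T)/.2; w=(Rt.inv()*Rg).as_rotvec(degrees=True)/30
    o=robot.get_obs(); print("t %.2f"%o["time"],"chest TCP",here().round(4),"F",np.round(o["wrist_force"],1)); print("row",d.round(3).tolist(),w.round(3).tolist())
def here():
    T,_=tool(0); c,s=np.cos(P[2]),np.sin(P[2]); d=T[:2]-P[:2]; return np.array([c*d[0]+s*d[1],-s*d[0]+c*d[1],T[2]])
E
python3 -m handwheel '[[-1,-0.8,-0.4,0,0,-1],[-1,-0.8,-0.4,0,0,-1],[-1,-0.8,-0.4,0,0,-1],[-1,-0.8,-0.4,0,0,-1],[-1,-0.8,-0.4,0,0,-1],[-1,-0.8,-0.4,0,0,-1],[-1,-0.8,-0.4,0,0,-1],[-1,-0.8,-0.4,0,0,-1],[-1,-0.8,-0.4,0,0,-1]]' 1
python3 -c "
from h import *
go((-.012,.119,.235))"
```

```text
time: 0.85
tool_pos: [0.3181, 0.3015, 0.2858]
ee_rot: [3.141, 0.001, -2.957]
wrist_force: [-0.4, 0.2, -0.4]
width: 0.0374
finger_force: 0.0
t 0.85 chest TCP [-0.1321  0.3872  0.2858] F [-0.4  0.2 -0.4]
row [-0.659, -1.313, 0.253] [0.002, 0.002, -0.085]
```

```bash
python3 -m handwheel '[[-0.5,-0.9,0.05,0,0,-0.09],[-0.5,-0.9,0.05,0,0,-0.09],[-0.5,-0.9,0.05,0,0,-0.09],[-0.5,-0.9,0.05,0,0,-0.09],[-0.5,-0.9,0.05,0,0,-0.09],[-0.5,-0.9,0.05,0,0,-0.09],[-0.5,-0.9,0.05,0,0,-0.09],[-0.5,-0.9,0.05,0,0,-0.09]]'
python3 -c "
from h import *
go((-.012,.119,.205))"
```

```text
time: 1.52
tool_pos: [0.4485, 0.1455, 0.2746]
ee_rot: [3.14, -0.002, -2.905]
wrist_force: [-0.2, 0.4, 0.6]
width: 0.0003
finger_force: 0.0
t 1.52 chest TCP [-0.0405  0.2056  0.2746] F [-0.2  0.4  0.6]
row [-0.14, -0.434, 0.347] [0.002, -0.004, 0.014]
```

```bash
python3 -m handwheel '[[-0.14,-0.43,0,0,0,0.01],[-0.14,-0.43,0,0,0,0.01],[-0.14,-0.43,0.1,0,0,0.01],[-0.14,-0.43,0.35,0,0,0.01],[-0.14,-0.43,0.35,0,0,0.01],[-0.14,-0.43,0.35,0,0,0.01]]'
python3 - <<'E'
from h import *
go((-.012,.119,.19))
a=viewer.snapshot("scene")[150:250,255:375,::-1]; b=viewer.snapshot("wrist")[:,:,::-1]
c=np.zeros((560,800,3),np.uint8); c[:333,:400]=cv2.resize(a,(400,333),interpolation=cv2.INTER_CUBIC); c[:250,400:]=cv2.resize(b,(400,250))
t=viewer.snapshot("top")[170:260,280:400,::-1]; c[260:560,400:]=cv2.resize(t,(400,300),interpolation=cv2.INTER_CUBIC)
cv2.imwrite("pics/a1.png",c)
E
```

```text
time: 2.02
tool_pos: [0.4932, 0.0689, 0.2013]
ee_rot: [3.139, -0.009, -2.909]
wrist_force: [0.2, -0.4, 0.1]
width: 0.0004
finger_force: 0.0
t 2.02 chest TCP [-0.0143  0.1209  0.2013] F [ 0.2 -0.4  0.1]
row [-0.012, -0.01, 0.056] [0.005, -0.017, 0.007]
```

View pics/a1.png

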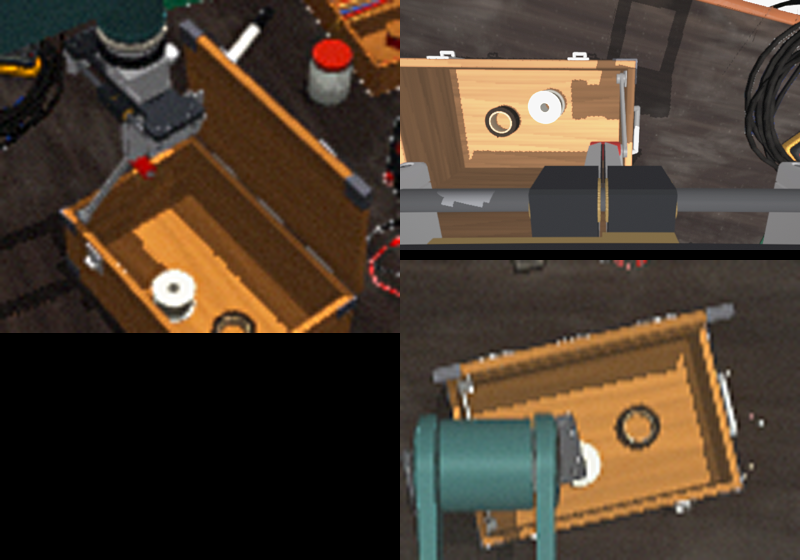

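The fingertips sit right above the red roller (wrist view near column 600). I'll press down and back along its arc, gradually.

```bash
python3 -m handwheel '[[-0.015,-0.005,0.04,0,0,0],[-0.025,-0.01,0.08,0,0,0],[-0.035,-0.01,0.1,0,0,0],[-0.05,-0.01,0.12,0,0,0],[-0.06,-0.01,0.135,0,0,0],[-0.06,-0.01,0.135,0,0,0]]'
python3 -c "
from h import *
go((.003,.119,.167))"
```

```text
time: 2.67
tool_pos: [0.5089, 0.0679, 0.1781]
ee_rot: [3.141, -0.0, -2.912]
wrist_force: [-0.8, -0.2, 0.0]
width: 0.0004
finger_force: 0.0
t 2.67 chest TCP [0.0008 0.1164 0.1781] F [-0.8 -0.2  0. ]
row [-0.011, 0.013, 0.055] [0.001, -0.0, 0.001]
```

```bash
python3 -m handwheel '[[-0.01,0.01,0.03,0,0,0],[-0.015,0.01,0.06,0,0,0],[-0.02,0.01,0.08,0,0,0]]'
python3 - <<'E'
from h import *
go((.007,.119,.159))
a=viewer.snapshot("scene")[150:250,255:375,::-1]; b=viewer.snapshot("wrist")[180:330,200:440,::-1]
c=np.zeros((340,800,3),np.uint8); c[:333,:400]=cv2.resize(a,(400,333),interpolation=cv2.INTER_CUBIC); c[:250,400:]=cv2.resize(b,(400,250))
cv2.imwrite("pics/a2.png",c)
E
```

```text
time: 2.92
tool_pos: [0.5154, 0.0705, 0.1642]
ee_rot: [-3.139, 0.009, -2.912]
wrist_force: [4.6, -0.6, 6.1]
width: 0.0008
finger_force: 3.2
t 2.92 chest TCP [0.0077 0.1174 0.1642] F [ 4.6 -0.6  6.1]
row [0.004, 0.008, 0.026] [-0.004, 0.017, 0.001]
```

View pics/a2.png

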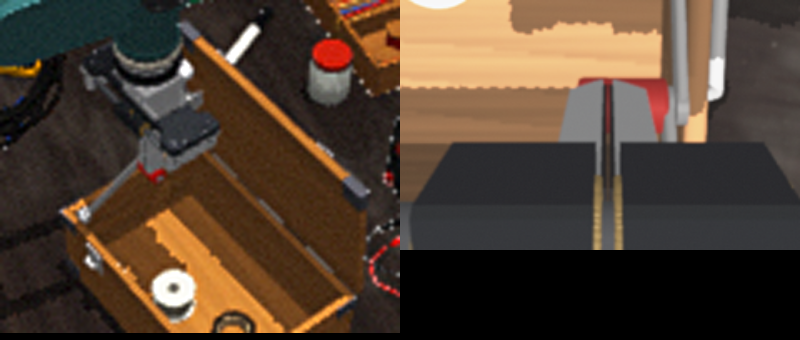

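The fingertips landed slightly behind the roller's top, because red shows on the front side and the reaction is +x. I'll back off and re-approach tilted 30°, so the push is nearly square to the link.

```bash
python3 -m handwheel '[[0,0,-0.1,0,0,0],[0.05,0,-0.2,0,0,0],[0.15,0,-0.2,0,-0.2,0],[0.15,0.01,-0.2,0,-0.5,0],[0.15,0.01,-0.2,0,-1,0],[0.15,0.01,-0.2,0,-1,0],[0.15,0.01,-0.2,0,-1,0],[0.15,0.01,-0.2,0,-1,0]]'
python3 - <<'E'
from h import *
go((-.016,.119,.192),-30); go((-.010,.119,.182),-30); go((.004,.119,.165),-30)
S=[]
for n in("scene","top"):
    h=cv2.cvtColor(viewer.snapshot(n)[:,:,::-1],cv2.COLOR_BGR2HSV)
    m=((h[...,0]<6)|(h[...,0]>174))&(h[...,1]>190)&(h[...,2]>100)
    k,l,s,ce=cv2.connectedComponentsWithStats(m.astype(np.uint8))
    print(n,[(s[i].tolist(),ce[i].round(1).tolist()) for i in range(1,k) if s[i,4]>3 and 280<ce[i][0]<330 and 180<ce[i][1]<250])
c=viewer.calibration("scene")
for p in(41.6,35,30,25): p=np.radians(p); print(proj(c,W(P,(-.078+.098*np.cos(p),.123,.108+.098*np.sin(p)))).round(1))
E
```

```text
time: 3.68
tool_pos: [0.4791, 0.0658, 0.1992]
ee_rot: [3.14, 0.521, -2.914]
wrist_force: [0.2, 0.1, 0.6]
width: 0.0003
finger_force: 0.0
t 3.68 chest TCP [-0.0287  0.1211  0.1992] F [0.2 0.1 0.6]
row [-0.037, -0.011, 0.063] [0.003, -0.005, -0.002]
t 3.68 chest TCP [-0.0287  0.1211  0.1992] F [0.2 0.1 0.6]
row [-0.038, -0.011, 0.121] [0.003, -0.005, -0.002]
t 3.68 chest TCP [-0.0287  0.1211  0.1992] F [0.2 0.1 0.6]
row [-0.057, -0.011, 0.23] [0.003, -0.005, -0.002]
scene [([298, 198, 7, 7, 28], [300.8, 201.0])]
top [([304, 223, 8, 6, 37], [307.4, 225.8])]
[296.4 198.9]
[297.8 199.5]
[298.8 200. ]
[299.6 200.7]
```

The roller has already moved: scene went from (297.2,198.6) to (300.8,201.0). I'll triangulate the knee and push a little further.

```bash
cat >> h.py <<'E'
def knee():
    C={};M={}
    for n in("scene","top"):
        C[n]=viewer.calibration(n); h=cv2.cvtColor(viewer.snapshot(n)[:,:,::-1],cv2.COLOR_BGR2HSV)
        m=((h[...,0]<6)|(h[...,0]>174))&(h[...,1]>200)&(h[...,2]>120); m[:185]=0;m[260:]=0;m[:,:285]=0;m[:,330:]=0
        if m.sum()<5: print(n,"hidden"); return
        M[n]=np.argwhere(m).mean(0)[::-1]
    k=least_squares(lambda k:np.concatenate([proj(C[n],k)-M[n] for n in C]),[.5,.07,.17]).x
    c,s=np.cos(P[2]),np.sin(P[2]); d=k[:2]-P[:2]; q=np.array([c*d[0]+s*d[1],-s*d[0]+c*d[1],k[2]])
    print("knee chest",q.round(4),"link deg",np.degrees(np.arctan2(q[2]-.108,q[0]+.078)).round(1),"len",np.hypot(q[2]-.108,q[0]+.078).round(4))
E
python3 -c "
from h import *
knee()"
```

```text
knee chest [0.0115 0.1222 0.1502] link deg 25.2 len 0.0989
```

The knee link is now at 25° against 37° in line, so the bend is about 0.5 and the lock is broken with the lid still up. Next I'll retreat up and go over the lid.

```bash
python3 -c "
from h import *
go((-.05,.08,.375),0)"
```

```text
t 3.88 chest TCP [-0.0247  0.1203  0.2032] F [0.4 0.1 0.8]
row [-0.32, -0.201, -0.807] [0.001, 1.0, 0.002]
```

```bash
python3 -m handwheel '[[0.05,0,-0.2,0,0,0],[0,-0.05,-0.4,0,0.1,0],[-0.1,-0.1,-0.6,0,0.3,0],[-0.3,-0.2,-0.8,0,0.7,0],[-0.32,-0.2,-0.81,0,1,0],[-0.32,-0.2,-0.81,0,1,0],[-0.32,-0.2,-0.81,0,1,0],[-0.32,-0.2,-0.81,0,1,0]]'
python3 -c "
from h import *
go((.13,.0,.375),0);knee()"
```

```text
time: 4.55
tool_pos: [0.4696, 0.0215, 0.3721]
ee_rot: [3.14, -0.005, -2.911]
wrist_force: [-0.5, 0.3, 0.0]
width: 0.0002
finger_force: 0.0
t 4.55 chest TCP [-0.048   0.0801  0.3721] F [-0.5  0.3  0. ]
row [-0.889, -0.402, -0.02] [0.004, -0.01, 0.004]
knee chest [0.0124 0.1167 0.1585] link deg 29.2 len 0.1035
```

```bash
python3 -m handwheel '[[0,-0.2,-0.03,0,0,0],[-0.2,-0.4,-0.03,0,0,0],[-0.4,-0.4,-0.03,0,0,0],[-0.6,-0.4,-0.03,0,0,0],[-0.8,-0.4,-0.03,0,0,0],[-0.89,-0.4,-0.03,0,0,0],[-0.89,-0.4,-0.03,0,0,0],[-0.89,-0.4,-0.03,0,0,0]]'
python3 - <<'E'
from h import *
go((.125,.0,.300),0)
a=viewer.snapshot("scene")[100:250,255:435,::-1]
cv2.imwrite("pics/a3.png",cv2.resize(a,None,fx=3,fy=3,interpolation=cv2.INTER_CUBIC))
E
```

```text
time: 5.32
tool_pos: [0.6576, -0.0162, 0.3802]
ee_rot: [3.141, -0.001, -2.912]
wrist_force: [0.0, -0.6, 0.1]
width: 0.0005
finger_force: 0.0
t 5.32 chest TCP [0.1265 0.0007 0.3802] F [ 0.  -0.6  0.1]
row [0.007, -0.004, 0.401] [0.001, -0.002, 0.002]
```

View pics/a3.png

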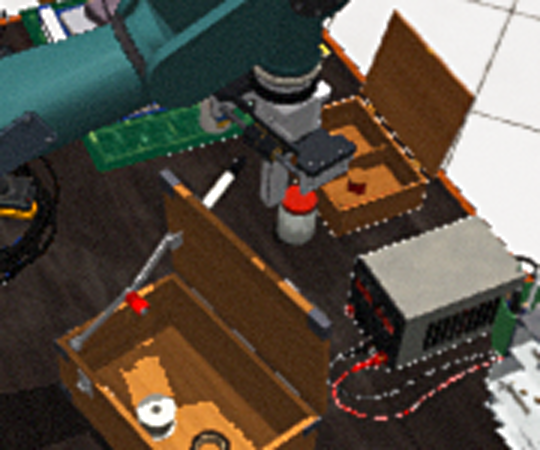

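The view shows the fingers behind the lid, with the knee folded. I'll lower behind the lid and begin pushing its outer face forward along the arc.

```bash
python3 -m handwheel '[[0,0,0.2,0,0,0],[0,0,0.4,0,0,0],[0,0,0.4,0,0,0],[0.05,0,0.4,0,0,0],[0.1,0,0.395,0,0,0],[0.15,0,0.395,0,0,0],[0.2,0,0.395,0,0,0],[0.2,0,0.395,0,0,0]]'
python3 -c "
from h import *
go((.073,0,.299),0)"
```

```text
time: 6.03
tool_pos: [0.6184, -0.0259, 0.308]
ee_rot: [-3.139, 0.009, -2.913]
wrist_force: [0.5, 0.6, 0.8]
width: 0.0007
finger_force: 0.1
t 6.03 chest TCP [8.61e-02 2.00e-04 3.08e-01] F [0.5 0.6 0.8]
row [0.066, -0.001, 0.044] [-0.006, 0.017, -0.0]
```

```bash
python3 -m handwheel '[[0.035,0,0.005,0,0,0],[0.07,0,0.01,0,0,0],[0.105,0,0.02,0,0,0],[0.14,0,0.03,0,0,0],[0.18,0,0.042,0,0,0],[0.218,0,0.055,0,0,0],[0.253,0,0.07,0,0,0],[0.288,0,0.085,0,0,0],[0.288,0,0.085,0,0,0]]'
python3 -c "
from h import *
go((.029,0,.284),0); go((-.0108,0,.2578),0); go((-.0326,0,.235),0)"
```

```text
time: 6.78
tool_pos: [0.5612, -0.0389, 0.2837]
ee_rot: [3.141, -0.003, -2.913]
wrist_force: [0.1, 0.3, -0.2]
width: 0.0002
finger_force: 0.1
t 6.78 chest TCP [0.0274 0.0005 0.2837] F [ 0.1  0.3 -0.2]
row [-0.008, -0.002, -0.001] [0.002, -0.006, 0.0]
t 6.78 chest TCP [0.0274 0.0005 0.2837] F [ 0.1  0.3 -0.2]
row [0.191, -0.003, 0.13] [0.002, -0.006, 0.0]
t 6.78 chest TCP [0.0274 0.0005 0.2837] F [ 0.1  0.3 -0.2]
row [0.3, -0.003, 0.244] [0.002, -0.006, 0.0]
```

```bash
python3 - <<'E'
from h import *
a=viewer.snapshot("scene")[120:270,255:435,::-1]
cv2.imwrite("pics/a4.png",cv2.resize(a,None,fx=3,fy=3,interpolation=cv2.INTER_CUBIC))
E
```

```text
(no output)
```

View pics/a4.png

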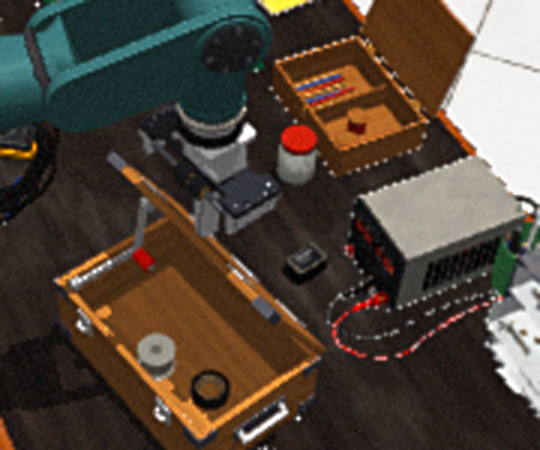

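The lid is following, now at about 60° with the stay folding. Continuing.

```bash
python3 -m handwheel '[[0.036,0,0.019,0,0,0],[0.072,0,0.04,0,0,0],[0.105,0,0.06,0,0,0],[0.137,0,0.082,0,0,0],[0.169,0,0.106,0,0,0],[0.2,0,0.131,0,0,0],[0.228,0,0.158,0,0,0],[0.256,0,0.186,0,0,0],[0.282,0,0.215,0,0,0],[0.308,0,0.245,0,0,0]]'
python3 -c "
from h import *
go((-.0326,0,.235),0)
for t in (30,25,20,15,12.5,10,8,6,4,2,0):
  a=np.radians(t);b=np.radians(35);f=lambda a:np.array([-(108-180*np.cos(a)+12*np.sin(a)),-(122+180*np.sin(a)+12*np.cos(a))])/200
  print(t,(f(a)-f(b)).round(3))"
```

```text
time: 7.67
tool_pos: [0.5024, -0.0527, 0.2352]
ee_rot: [3.141, -0.0, -2.912]
wrist_force: [1.3, 0.6, 0.7]
width: 0.0006
finger_force: 0.5
t 7.67 chest TCP [-0.0329  0.0004  0.2352] F [1.3 0.6 0.7]
row [-0.002, -0.002, 0.001] [0.0, -0.0, 0.001]
30 [0.047 0.063]
25 [0.087 0.131]
20 [0.122 0.201]
15 [0.151 0.274]
12.5 [0.163 0.312]
10 [0.173 0.35 ]
8 [0.18  0.381]
6 [0.186 0.412]
4 [0.191 0.443]
2 [0.195 0.474]
0 [0.197 0.505]
```

```bash
python3 -m handwheel '[[0.024,0,0.03,0,0,0],[0.047,0,0.063,0,0,0],[0.067,0,0.097,0,0,0],[0.087,0,0.131,0,0,0],[0.105,0,0.166,0,0,0],[0.122,0,0.201,0,0,0],[0.137,0,0.237,0,0,0],[0.151,0,0.274,0,0,0],[0.163,0,0.312,0,0,0],[0.163,0,0.312,0,0,0]]'
python3 -c "
from h import *
go((-.0653,0,.1727),0)"
```

```text
time: 8.5
tool_pos: [0.4699, -0.0599, 0.1711]
ee_rot: [3.14, -0.003, -2.912]
wrist_force: [-0.8, -0.0, -0.4]
width: 0.0007
finger_force: 0.0
t 8.50 chest TCP [-0.0663  0.0008  0.1711] F [-0.8 -0.  -0.4]
row [-0.005, -0.004, -0.008] [0.003, -0.007, 0.001]
```

```bash
python3 -m handwheel '[[0.004,0,0.015,0,0,0],[0.008,0,0.03,0,0,0],[0.012,0,0.045,0,0,0],[0.015,0,0.06,0,0,0],[0.018,0,0.075,0,0,0],[0.021,0,0.09,0,0,0],[0.024,0,0.105,0,0,0],[0.026,0,0.12,0,0,0],[0.028,0,0.131,0,0,0],[0.028,0,0.131,0,0,0]]'
python3 -m handwheel '[[0,0,0.008,0,0,0],[0.002,0,0.016,0,0,0],[0.002,0,0.024,0,0,0],[0.003,0,0.032,0,0,0],[0.004,0,0.04,0,0,0],[0.004,0,0.046,0,0,0],[0.004,0,0.052,0,0,0],[0.004,0,0.052,0,0,0]]'
```

```text
time: 9.33
tool_pos: [0.4655, -0.0612, 0.1465]
ee_rot: [3.141, -0.001, -2.912]
wrist_force: [0.3, 0.6, 0.6]
width: 0.0004
finger_force: 0.0
time: 10.0
tool_pos: [0.465, -0.0614, 0.1365]
ee_rot: [3.141, -0.0, -2.912]
wrist_force: [0.2, 0.2, -0.1]
width: 0.0002
finger_force: 0.0
```

Now 1 mm steps until it seats.

```bash
python3 -m handwheel '[[0,0,0.004,0,0,0],[0,0,0.008,0,0,0],[0,0,0.012,0,0,0],[0,0,0.015,0,0,0]]'
python3 -m handwheel '[[0,0,0.003,0,0,0],[0,0,0.006,0,0,0],[0,0,0.009,0,0,0]]'
```

```text
time: 10.33
tool_pos: [0.4652, -0.0615, 0.1342]
ee_rot: [-3.141, 0.0, -2.912]
wrist_force: [-1.4, -0.4, 4.7]
width: 0.0003
finger_force: 2.3
time: 10.58
tool_pos: [0.4653, -0.0615, 0.1342]
ee_rot: [-3.141, 0.001, -2.912]
wrist_force: [-4.7, 0.8, 12.2]
width: 0.0001
finger_force: 5.8
```

The tip stopped at z = 0.1342 (level lid top is 0.134) with the force rising to 12 N, so the lid is seated. I'll retreat straight up and check.

```bash
python3 -m handwheel '[[0,0,-0.02,0,0,0],[0,0,-0.1,0,0,0],[0,0,-0.3,0,0,0],[0,0,-0.5,0,0,0],[0.2,0.3,-0.7,0,0,0],[0.4,0.6,-0.7,0,0,0],[0.4,0.9,-0.7,0,0,0],[0.4,1,-0.7,0,0,0],[0.4,1,-0.7,0,0,0],[0.4,1,-0.7,0,0,0]]'
python3 -m handwheel '[[0.3,0.8,0,0,0,0],[0.3,0.8,0,0,0,0],[0.3,0.8,0,0,0,0],[0.3,0.8,0,0,0,0],[0.3,0.8,0,0,0,0],[0.3,0.8,0,0,0,0]]'
python3 - <<'E'
from h import *
a=viewer.snapshot("scene")[150:285,255:400,::-1]; b=viewer.snapshot("top")[170:270,275:400,::-1]
c=np.zeros((380,800,3),np.uint8); c[:372,:400]=cv2.resize(a,(400,372),interpolation=cv2.INTER_CUBIC); c[:320,400:]=cv2.resize(b,(400,320),interpolation=cv2.INTER_CUBIC)
cv2.imwrite("pics/a5.png",c)
for n,x,y,s in(("scene",255,150,400/145),("top",275,170,3.2)):
    k=viewer.calibration(n); print(n,[((proj(k,W(P,q))-[x,y])*s).round().tolist() for q in((-.106,.156,.134),(-.106,-.156,.134),(.1,-.156,.134),(.1,.156,.134),(-.106,.156,.122),(-.106,-.156,.122))])
E
```

```text
time: 11.42
tool_pos: [0.3396, 0.1181, 0.273]
ee_rot: [3.14, 0.002, -2.908]
wrist_force: [-0.5, -0.5, -0.1]
width: 0.0003
finger_force: 0.0
time: 11.92
tool_pos: [0.2453, 0.2588, 0.2719]
ee_rot: [-3.142, 0.0, -2.905]
wrist_force: [0.2, -0.6, -0.3]
width: 0.0007
finger_force: 0.0
scene [[45.0, 171.0], [179.0, 321.0], [295.0, 241.0], [157.0, 105.0], [45.0, 176.0], [179.0, 325.0]]
top [[98.0, 279.0], [352.0, 221.0], [313.0, 54.0], [61.0, 111.0], [98.0, 278.0], [350.0, 221.0]]
```

View pics/a5.png

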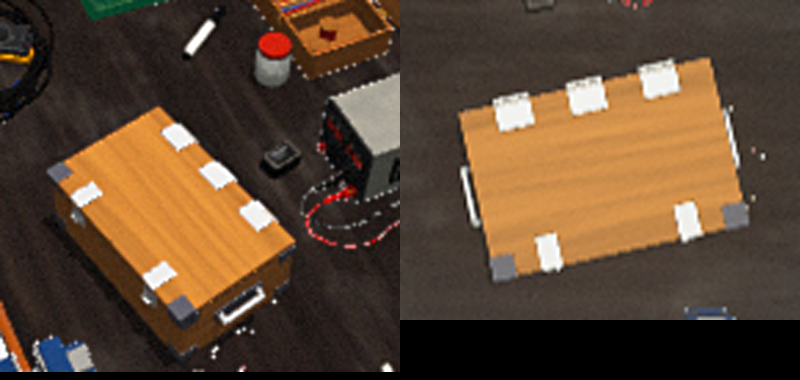

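The lid lies level on the rim in both views. Its corners match the prediction for shut (scene crop near (47,171), (180,320) and (295,243)). The arm is clear, so I'm handing in.

```bash
python3 -c "
from bench import robot
print(robot.close_job())"
```

```text
the job is handed in; nothing more can be done
None
```

I broke the stay's lock with the lid still up, lowered the lid slowly until it was fully shut, left the arm clear of the chest, and handed the job in at about 12 s.

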